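Load the analyser carrier in arrival order

TASK

The four capped sample tubes stand in a row in the bench tray in the order in which they arrived, the first one next to the tray's red end. Put them all into the analyser's carrier in the same order counted from the carrier's red nose: the tube next to the tray's red end goes into the well next to the red nose, the second into the second well, and so on to the last. Keep the tubes upright, push each one fully home in its well and let go.

Things in the scene. Friction and masses are not known exactly. Their poses are not given: they have to be found in the camera images.
- tube_purple_center (a point): Loose upright sample tube with purple screw cap, 104 mm long, 25 g: white body 16 mm in diameter, rounded foot, paper label; cap 17.6 mm in diameter over the top 26 mm. This point is its centre, 52 mm above the foot; z points up to the cap. It starts in the holder of its colour, the top 48 mm standing out above it.
- tube_blue_center (a point): Loose upright sample tube with light blue screw cap, 104 mm long, 25 g: white body 16 mm in diameter, rounded foot, paper label; cap 17.6 mm in diameter over the top 26 mm. This point is its centre, 52 mm above the foot; z points up to the cap. It starts in the holder of its colour, the top 48 mm standing out above it.
- tube_yellow_center (a point): Loose upright sample tube with yellow screw cap, 104 mm long, 25 g: white body 16 mm in diameter, rounded foot, paper label; cap 17.6 mm in diameter over the top 26 mm. This point is its centre, 52 mm above the foot; z points up to the cap. It starts in the holder of its colour, the top 48 mm standing out above it.
- tube_green_center (a point): Loose upright sample tube with dark green screw cap, 104 mm long, 25 g: white body 16 mm in diameter, rounded foot, paper label; cap 17.6 mm in diameter over the top 26 mm. This point is its centre, 52 mm above the foot; z points up to the cap. It starts in the holder of its colour, the top 48 mm standing out above it.
- holder_purple: Purple tube holder, fixed in the bench tray: block 46 x 46 mm, 56 mm high, with one round well in its top, white inside, 20 mm across and 50 mm deep, that holds the tube of its colour at the start. Origin: centre of its underside, z up, axes parallel to the tray's. The order of the four holders in the tray changes.
- holder_blue: Light blue tube holder, fixed in the bench tray: block 46 x 46 mm, 56 mm high, with one round well in its top, white inside, 20 mm across and 50 mm deep, that holds the tube of its colour at the start. Origin: centre of its underside, z up, axes parallel to the tray's. The order of the four holders in the tray changes.
- holder_yellow: Yellow tube holder, fixed in the bench tray: block 46 x 46 mm, 56 mm high, with one round well in its top, white inside, 20 mm across and 50 mm deep, that holds the tube of its colour at the start. Origin: centre of its underside, z up, axes parallel to the tray's. The order of the four holders in the tray changes.
- holder_green: Dark green tube holder, fixed in the bench tray: block 46 x 46 mm, 56 mm high, with one round well in its top, white inside, 20 mm across and 50 mm deep, that holds the tube of its colour at the start. Origin: centre of its underside, z up, axes parallel to the tray's. The order of the four holders in the tray changes.
- bench_tray: White bench tray under the four holders, 62 mm (x) by 236 mm (y), fixed. Origin: centre of its underside on the worktop, z up, y along the row. The holders stand on its 6 mm floor at y = -72, -24, 24 and 72 mm, in any order. The red end block (40 mm high) at its +y end marks the first arrival; the -y end block is grey.
- carrier: Analyser tube carrier, dark blue with white top, 72 x 240 x 60 mm, fixed, empty at the start. Origin: centre of its underside on the worktop, z up, y along the row. Four wells at x = 0, y = -72, -24, 24, 72 mm, 20 mm across, 50 mm deep, mouths flared to 32 mm; a tube fully home has its centre 62 mm above the origin. Red nose with white arrow at its -y end, dark blue +y end.
Things that resemble listed ones, but are neither listed nor needed, are in the scene too. Leave any pink look-alike of the part that bears tube_yellow_center alone.

How it is judged (in metres and radians):
At the end, for the whole second after the job is handed in: Each tube stands in the carrier well whose number from the red nose is its holder's number from the tray's red end: its centre within 10 mm of the well's axis along and across the row, 56 to 67 mm above the carrier's underside (home is 62), leaning less than 0.2 rad (((y of holder_purple in the frame of bench_tray between -0.092 and -0.052 m and y of tube_purple_center in the frame of carrier between 0.062 and 0.082 m) or (y of holder_purple in the frame of bench_tray between -0.044 and -0.004 m and y of tube_purple_center in the frame of carrier between 0.014 and 0.034 m) or (y of holder_purple in the frame of bench_tray between 0.004 and 0.044 m and y of tube_purple_center in the frame of carrier between -0.034 and -0.014 m) or (y of holder_purple in the frame of bench_tray between 0.052 and 0.092 m and y of tube_purple_center in the frame of carrier between -0.082 and -0.062 m)) and x of tube_purple_center in the frame of carrier between -0.01 and 0.01 m and z of tube_purple_center in the frame of carrier between 0.056 and 0.067 m and angle between each of tube_purple_center, tube_blue_center, tube_yellow_center, tube_green_center's own z axis and vertical below 0.2 rad and ((y of holder_blue in the frame of bench_tray between -0.092 and -0.052 m and y of tube_blue_center in the frame of carrier between 0.062 and 0.082 m) or (y of holder_blue in the frame of bench_tray between -0.044 and -0.004 m and y of tube_blue_center in the frame of carrier between 0.014 and 0.034 m) or (y of holder_blue in the frame of bench_tray between 0.004 and 0.044 m and y of tube_blue_center in the frame of carrier between -0.034 and -0.014 m) or (y of holder_blue in the frame of bench_tray between 0.052 and 0.092 m and y of tube_blue_center in the frame of carrier between -0.082 and -0.062 m)) and x of tube_blue_center in the frame of carrier between -0.01 and 0.01 m and z of tube_blue_center in the frame of carrier between 0.056 and 0.067 m and ((y of holder_yellow in the frame of bench_tray between -0.092 and -0.052 m and y of tube_yellow_center in the frame of carrier between 0.062 and 0.082 m) or (y of holder_yellow in the frame of bench_tray between -0.044 and -0.004 m and y of tube_yellow_center in the frame of carrier between 0.014 and 0.034 m) or (y of holder_yellow in the frame of bench_tray between 0.004 and 0.044 m and y of tube_yellow_center in the frame of carrier between -0.034 and -0.014 m) or (y of holder_yellow in the frame of bench_tray between 0.052 and 0.092 m and y of tube_yellow_center in the frame of carrier between -0.082 and -0.062 m)) and x of tube_yellow_center in the frame of carrier between -0.01 and 0.01 m and z of tube_yellow_center in the frame of carrier between 0.056 and 0.067 m and ((y of holder_green in the frame of bench_tray between -0.092 and -0.052 m and y of tube_green_center in the frame of carrier between 0.062 and 0.082 m) or (y of holder_green in the frame of bench_tray between -0.044 and -0.004 m and y of tube_green_center in the frame of carrier between 0.014 and 0.034 m) or (y of holder_green in the frame of bench_tray between 0.004 and 0.044 m and y of tube_green_center in the frame of carrier between -0.034 and -0.014 m) or (y of holder_green in the frame of bench_tray between 0.052 and 0.092 m and y of tube_green_center in the frame of carrier between -0.082 and -0.062 m)) and x of tube_green_center in the frame of carrier between -0.01 and 0.01 m and z of tube_green_center in the frame of carrier between 0.056 and 0.067 m); the robot touches nothing.
It fails at once if A tube is tipped over (more than 0.8 rad from upright) (angle between any of tube_purple_center, tube_blue_center, tube_yellow_center, tube_green_center's own z axis and vertical above 0.8 rad).
It also fails if it takes over 128 s, if anything falls off the work surface, if the arm or the gripper's body presses on something with over 40 N, if the wrist force passes 120 N, or if a joint passes its speed limit or range.

ROBOT

A 6-joint arm with a two-finger parallel gripper is mounted at the origin on the work surface; the furniture and walls round the work are solid. World frame = base frame: x ahead of the robot, y to its left, z up, the work surface at z = 0. Lengths are in mm, angles in degrees, forces in N, time in s.
With the tool pointing down it reaches from about 300 to 850 mm from the base axis. Payload 4.2 kg.
Tool frame: the origin (TCP) lies between the finger pads; the fingertips stand 22 mm ahead of it and the grasp point (between the pads) lies 3 mm ahead of it (env.finger_overhang is the distance from the TCP to the fingertips, in mm); z points along the fingers, y is the line along which they close (so a half turn about z gives the same grasp; the last joint's range is limited). The gripper opens to 91 mm and grips with 3 to 60 N. Pads are 32 mm wide; open, the fingers measure 118 mm over their backs; the gripper's body (76 mm by 178 mm) begins 60 mm behind the grasp point.
Start: joints at [-66.177, 18.312, 89.639, -0, 72.044, -1.146], TCP at [242.732, -521.269, 235.976] pointing down, gripper open.
Joint ranges: [-177.97, 177.97], [-48.28, 115.42], [12.27, 149.76], [-77.06, 257.06], [2.81, 150.46], [-146.56, 146.56]. Speed limits (degrees/s): [147.25, 147.25, 180, 180, 180, 180].

INTERFACE

Orientations are given as [roll, pitch, yaw] about the fixed x, y, z axes, in that order (R = Rz(yaw) Ry(pitch) Rx(roll)).
In Python, from workcell import state, cams, ticket, look_for, outline_of, env gives the robot as it stands.
- The arm moves only by the tool servo_tool, never from a script. Its argument "steps" is a list of rows, each a list of 3 entries, a list of its own where there are three numbers: the closure in counts, from 0 (fully open) to 255 (shut), then the shift along the tool's x, y, z in mm, then the turn, a rotation vector about the tool's x, y, z in rad. A call has exactly 10 rows; each row shifts and turns the commanded pose from where the row before left it, along the tool's axes as they then stand; what a row does not reach is not made up. A row lasts 1/10 s, in which the tool goes at most 50 mm and 8.59 degrees, less where a joint would pass 70% of its speed; a pose out of reach is approached as far as the arm can. A call with a gripper value outside its range is refused whole. The fingers move at their own pace and stop on an object; "squeeze" is the grip in N (left out, the last holds). Time passes only in rows, so rows that do not move let the fingers close, or fill a call up. It gives the time, the measured TCP pose, the force, the opening and the grip force at its end, in the units of the state.
- state(): the state, without advancing time (a new reading comes with each control period).
- cams.grab_frame(name): name is "scene" or "side" or "wrist"; returns a dict with "color" (384x512x3 uint8, red, green, blue), "z_map" (384x512 float32, mm along the optical axis (not along the pixel's ray), 0 where there is no reading), "fovy" (degrees; the focal length in pixels is half the picture's height over the tangent of half this angle, whatever the lens; pixels are square), "cx", "cy" (the principal point, pixels), "eye" and "rotation" of the camera in the world; the wrist camera has in their place "tool_from_camera" (4x4, takes a point from camera to tool coordinates, whose origin is the TCP and whose axes are the flange's). Camera axes: x right, y up, looking along -z (the intrinsics and any distortion apply to the point x, -y, -z); pixel columns grow to the right and rows downward; lengths in mm; the calibration is good to about 2 mm. A picture is of the moment at which its call begins: read the wrist's pose just before it.
- ticket.job_done(): hands the job in; it is judged then, once.
Trained networks look in a picture, given as the dict that the camera call returned (one of the last four; its "shot" number tells which), for a name from the list of things; names that differ only in an ending like _2 or _b are one class to them, and where a whole thing is asked for, a point or a joint stands for the part that bears it (a point fixed in the world has none). Each returns a list of dicts, best first, with "confidence" (0 to 1); they miss things now and then, are a little off and sometimes report something else, mostly with a low value. They report only what shows in the picture. A call takes as long as a camera call. They do not tell look-alikes from the thing itself.
- look_for(picture, thing): "at" ([column, row] in pixels, amid what is visible of it).
- outline_of(picture, thing): "pixels" (384x512 bool, what is visible of it) and "at" ([column, row] in pixels, amid what is visible of it).
The state is a dict: "time_s": time; "qpos": joint angles; "qvel": joint speeds; "effort": joint torques, N m; "ee_pos": TCP position; "ee_rot": TCP orientation; "force": force on the tool from outside, world axes, zero at the start; "torque": the same for the moment, N m; "gripper_width": finger opening in mm; "gripper_force": force on a finger pad.
Only numpy, scipy, OpenCV 4.12 (cv2) and the standard library are available. Lean on these libraries where they do the work, as an engineer would, in place of code of your own. Each camera call takes 0.05 s, during which the arm holds its last target. There are 200 camera calls.

## Working session

There is one attempt and no reset: what is moved stays moved. The work goes in short steps, Python scripts to look and compute and a tool call to move; the robot and the scene stay as the last step left them, time stands still between calls to the robot, and variables do not carry over. Pictures are saved under pics/ and viewed, at most 14 in all, crops included, and the job is handed in when it is done.

Besides the shell and the picture viewer there is one more tool, called after "Request:" as name(argument=value, ...), one argument or row to a line, values as JSON. servo_tool: Moves the arm, as the interface text tells. Its arguments: {"type":"object","properties":{"steps":{"type":"array","items":{"type":"array"}},"squeeze":{"type":"number"}},"required":["steps"]}

```bash
mkdir -p pics; ls
cat > h.py <<'E'
import numpy as np, cv2
from workcell import state, cams, ticket, look_for, outline_of, env
from scipy.spatial.transform import Rotation as R
def save(p,n,crop=None,k=1):
    im=p["color"][:,:,::-1]
    if crop: c0,r0,c1,r1=crop; im=im[r0:r1,c0:c1]
    cv2.imwrite("pics/"+n,cv2.resize(im,None,fx=k,fy=k,interpolation=cv2.INTER_CUBIC))
def pose(p,s=None):
    if "eye" in p: return np.array(p["rotation"]),np.array(p["eye"])
    T=np.array(p["tool_from_camera"]); Rt=R.from_euler("xyz",s["ee_rot"],degrees=True).as_matrix()
    return Rt@T[:3,:3],Rt@T[:3,3]+np.array(s["ee_pos"])
def world(p,uv,s=None,z=None,d=None):
    """uv -> world, by given depth map (default), or at plane z"""
    f=192/np.tan(np.radians(p["fovy"])/2); u,v=uv
    ray=np.array([(u-p["cx"])/f,-(v-p["cy"])/f,-1.]); Rc,e=pose(p,s); w=Rc@ray
    if z is not None: return e+w*(z-e[2])/w[2]
    return e+w*(d if d is not None else p["z_map"][int(round(v)),int(round(u))])
def cloud(p,s=None):
    f=192/np.tan(np.radians(p["fovy"])/2); v,u=np.mgrid[:384,:512]
    r=np.stack([(u-p["cx"])/f,-(v-p["cy"])/f,-np.ones_like(u,float)],-1)*p["z_map"][...,None]
    Rc,e=pose(p,s); return r@Rc.T+e
E
python3 - <<'E'
from h import *
s=state(); print({k:np.round(v,2) for k,v in s.items()}); print(env.finger_overhang)
for n in("scene","side"):
    p=cams.grab_frame(n); save(p,n+"0.png",k=1.5); print({k:(v if k not in("color","z_map") else 0) for k,v in p.items()})
    for t in ("tube_purple_center","tube_blue_center","tube_yellow_center","tube_green_center","holder_purple","bench_tray","carrier"):
        for q in look_for(p,t)[:3]: print(n,t,np.round(q["at"]),round(q["confidence"],2),np.round(world(p,q["at"])))
E
```

```text
pics
{'time_s': np.float64(0.0), 'qpos': array([-66.18,  18.35,  89.71,   0.  ,  72.04,  -1.15]), 'qvel': array([ 0.05,  0.07,  0.05,  0.01, -0.02, -0.01]), 'effort': array([ -0.  , -41.25, -23.2 ,   0.07,   0.05,  -0.  ]), 'ee_pos': array([ 242.53, -520.82,  235.11]), 'ee_rot': array([-179.9 ,   -0.  ,   24.97]), 'force': array([ 0.34, -1.16, -0.16]), 'torque': array([ 0.01,  0.03, -0.02]), 'gripper_force': np.float64(0.0), 'gripper_width': np.float64(91.44)}
22.0
{'color': 0, 'z_map': 0, 'fovy': 47.172496744126505, 'cx': 256.6329384268846, 'cy': 188.84057078654638, 'eye': array([-40.32895067, 429.20561124, 684.91549622]), 'rotation': array([  48.99665174,    1.10409936, -128.74988153]), 'shot': 1}
scene tube_purple_center [292. 166.] 0.71 [127312. 127782. 128038.]
scene tube_blue_center [321. 147.] 0.56 [137104. 137573. 137829.]
scene tube_yellow_center [303. 135.] 0.8 [143241. 143711. 143966.]
scene tube_yellow_center [334. 184.] 0.58 [129361. 129830. 130086.]
scene tube_yellow_center [275. 147.] 0.56 [138059. 138528. 138784.]
scene tube_green_center [339. 138.] 0.71 [141752. 1422
[... 369 characters left out ...]
side tube_purple_center [271. 156.] 0.69 [173118. 173715. 173612.]
side tube_purple_center [285. 159.] 0.23 [181838. 182435. 182332.]
side tube_blue_center [284. 134.] 0.57 [184531. 185128. 185025.]
side tube_yellow_center [289. 145.] 0.74 [188675. 189272. 189169.]
side tube_yellow_center [308. 167.] 0.62 [181196. 181792. 181690.]
side tube_yellow_center [238. 150.] 0.62 [180244. 180840. 180738.]
side tube_green_center [289. 124.] 0.7 [190944. 191541. 191439.]
side holder_purple [274. 169.] 0.81 [172698. 173295. 173192.]
side bench_tray [271. 181.] 0.72 [171482. 172078. 171976.]
side bench_tray [270. 154.] 0.35 [171869. 172466. 172363.]
side carrier [220. 267.] 0.87 [126447. 127044. 126941.]
```

```bash
sed -i 's/return np.array(p\["rotation"\]),np/return R.from_euler("xyz",p["rotation"],degrees=True).as_matrix(),np/' h.py
python3 - <<'E'
from h import *
for n in("scene","side"):
    p=cams.grab_frame(n)
    for t in ("tube_purple_center","tube_blue_center","tube_yellow_center","tube_green_center","holder_purple","holder_blue","holder_yellow","holder_green","bench_tray","carrier"):
        for q in look_for(p,t)[:3]: print(n,t,np.round(q["at"]),round(q["confidence"],2),np.round(world(p,q["at"])))
E
```

```text
scene tube_purple_center [292. 164.] 0.49 [509. -96.  96.]
scene tube_blue_center [321. 148.] 0.58 [ 516. -194.   89.]
scene tube_yellow_center [301. 138.] 0.79 [ 595. -205.   71.]
scene tube_yellow_center [277. 147.] 0.72 [ 609. -140.   67.]
scene tube_yellow_center [307. 156.] 0.69 [ 512. -144.   94.]
scene tube_green_center [336. 139.] 0.51 [ 514. -240.   96.]
scene holder_purple [296. 183.] 0.98 [488. -90.  60.]
scene holder_purple [337. 138.] 0.7 [ 516. -244.   97.]
scene holder_blue [295. 180.] 0.73 [493. -91.  65.]
scene holder_blue [326. 165.] 0.62 [ 494. -190.   57.]
scene holder_yellow [314. 171.] 0.89 [ 490. -146.   62.]
scene holder_yellow [292. 191.] 0.69 [492. -83.  38.]
scene holder_green [342. 153.] 0.78 [ 497. -246.   61.]
scene bench_tray [289. 192.] 0.96 [491. -74.  42.]
scene bench_tray [294. 167.] 0.37 [505. -99.  90.]
scene carrier [177. 268.] 0.98 [453. 234.  57.]
side tube_purple_center [271. 156.] 0.7 [509. -98.  86.]
side tube_blue_center [284. 136.] 0.62 [ 513. -197.   88.]
side tube_yellow_center [253. 139.] 0.77 [ 603. -206.   53.]
side tube_yellow_center [237. 146.] 0.74 [ 614. -132.   69.]
side tube_yellow_center [272. 152.] 0.71 [506. -99.  96.]
side tube_green_center [290. 125.] 0.42 [ 517. -243.   98.]
side holder_purple [272. 168.] 0.9 [500. -84.  62.]
side holder_blue [290. 148.] 0.45 [ 492. -187.   63.]
side holder_yellow [283. 157.] 0.7 [ 492. -140.   65.]
side bench_tray [272. 181.] 0.88 [488. -62.  43.]
side carrier [220. 266.] 0.89 [462. 249.  61.]
side carrier [284. 133.] 0.58 [ 514. -192.   99.]
```

View pics/scene0.png

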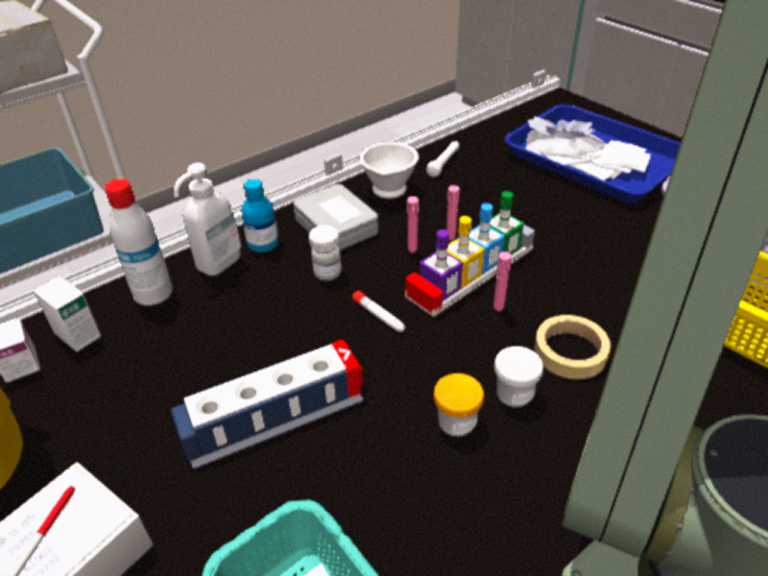

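View pics/side0.png

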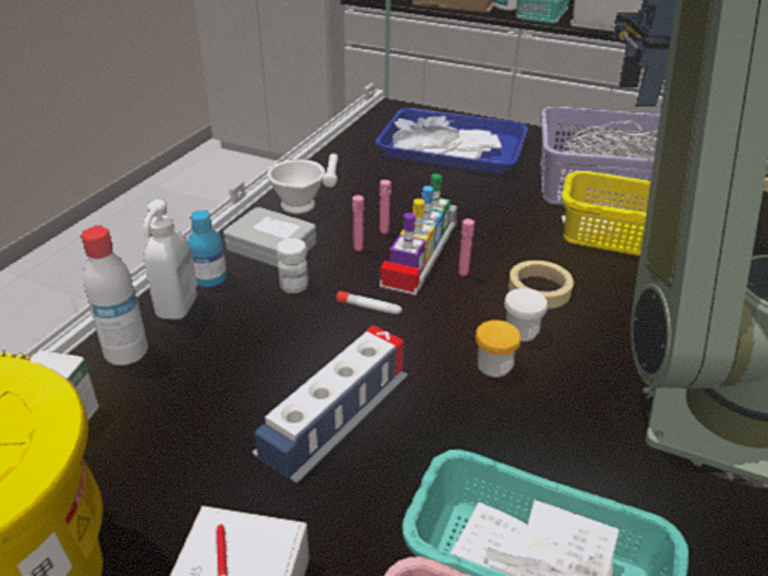

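Run:
```python
from h import *
ps={n:cams.grab_frame(n) for n in("scene","side")}
for n,p in ps.items():
    X=cloud(p); c=cv2.cvtColor(p["color"],cv2.COLOR_RGB2HSV).astype(int); ok=p["z_map"]>0
    # carrier
    m=outline_of(p,"carrier")[0]["pixels"]&ok
    top=m&(abs(X[...,2]-60)<5)
    P=X[top][:,:2].astype(np.float32); print(n,"carrier top",cv2.minAreaRect(P),np.round(np.median(X[top][:,2]),1))
    red=((c[...,0]<8)|(c[...,0]>172))&(c[...,1]>150)&(c[...,2]>80)&ok
    for nm,(x,y) in dict(nose=(455,150),tray=(500,-50)).items():
        r=red&(np.hypot(X[...,0]-x,X[...,1]-y)<80)&(X[...,2]>15); print(nm,r.sum(),np.round(np.median(X[r],0)),np.round(X[r].min(0)),np.round(X[r].max(0)))
    reg=ok&(X[...,0]>380)&(X[...,0]<650)&(X[...,1]>-300)&(X[...,1]<-50)&(X[...,2]>90)&(X[...,2]<122)
    k,l,st,ce=cv2.connectedComponentsWithStats(reg.astype(np.uint8))
    for i in range(1,k):
        if st[i,4]>15:
            q=X[l==i]; e=pose(p)[1]; Z=q[q[:,2]>98]; 
            print("cap",np.round(ce[i]),st[i,4],np.round(np.median(q,0),1),"zmax",round(q[:,2].max(),1),"hue",np.round(np.median(c[l==i],0)))
    # other tall stuff
    for nm,(x0,x1,y0,y1) in dict(trans=(380,620,-300,360)).items():
        t=ok&(X[...,0]>x0)&(X[...,0]<x1)&(X[...,1]>y0)&(X[...,1]<y1)&(X[...,2]>122)
        print("tall",t.sum(),[np.round(v) for v in X[t][::max(1,t.sum()//6)]])
```

```text
scene carrier top ((474.2284240722656, 209.72079467773438), (212.328125, 56.31028366088867), 77.80834197998047) 60.1
nose 279 [432. 118.  58.] [426. 100.  15.] [480. 129.  64.]
tray 357 [503. -61.  37.] [476. -81.  15.] [540. -54.  45.]
cap [302. 128.] 61 [ 595.2 -205.8  100.5] zmax 107.6 hue [170. 134. 178.]
cap [337. 133.] 95 [ 517.  -243.1  108.8] zmax 118.2 hue [ 68. 228.  83.]
cap [275. 135.] 66 [ 613.7 -136.3  101.3] zmax 107.3 hue [170. 128. 191.]
cap [324. 142.] 102 [ 513.5 -195.   107.6] zmax 118.9 hue [104. 194. 158.]
cap [309. 150.] 102 [ 509.8 -147.3  109.6] zmax 118.3 hue [ 22. 255. 176.]
cap [294. 159.] 107 [ 507.1 -100.5  108.7] zmax 118.5 hue [138. 185. 102.]
cap [336. 172.] 78 [ 424.5 -142.5  102.9] zmax 106.8 hue [168. 112. 192.]
tall 0 []
side carrier top ((474.3951721191406, 209.1674041748047), (213.39833068847656, 56.32893753051758), 77.49141693115234) 60.6
nose 149 [431. 117.  60.] [426. 102.  15.] [479. 126.  64.]
tray 342 [505. -61.  35.] [476. -80.  15.] [538. -55.  45.]
cap [281. 135.] 327 [ 511.8 -154.7  108.2] zmax 119.7 hue [101. 148. 142.]
cap [256. 124.] 55 [ 595.3 -205.1  101. ] zmax 106.8 hue [169.  98. 163.]
cap [238. 134.] 56 [ 613.6 -135.5  101.8] zmax 106.9 hue [169.  94. 161.]
cap [311. 150.] 59 [ 424.  -142.9  101.5] zmax 106.3 hue [169. 100. 158.]
tall 0 []
```

```bash
cat >> h.py <<'E'
def plan(wps,cur=None):
    """wps: (x,y,z,yaw,closure,nrows); prints tool-frame rows from the measured pose"""
    s=state(); p=np.array(s["ee_pos"]); yaw=s["ee_rot"][2]
    if cur is not None: p=np.array(cur[:3],float); yaw=cur[3]
    rows=[]
    for x,y,z,yw,g,n in wps:
        t=np.array([x,y,z],float); dy=((yw-yaw+180)%360-180)/n; dp=(t-p)/n
        for i in range(n):
            a=np.radians(yaw); X=np.array([np.cos(a),np.sin(a),0]); Y=np.array([np.sin(a),-np.cos(a),0])
            d=np.array([dp@X,dp@Y,-dp[2]]).round(1)+0.; r=round(-np.radians(dy),4)+0.
            assert np.linalg.norm(d)<=50 and abs(r)<.1499,(d,r)
            rows.append([g,d.tolist(),[0,0,r]]); p=p+X*d[0]+Y*d[1]-[0,0,d[2]]; yaw-=np.degrees(r)
    while len(rows)%10: rows.append([rows[-1][0],[0,0,0],[0,0,0]])
    for i in range(0,len(rows),10): print(str(rows[i:i+10]).replace(" ",""))
    print("end",p.round(1),round(yaw,2))
E
python3 -c "
from h import *
plan([(500,-170,300,94,0,10)],(242.7,-521.3,236,25))"
```

```text
[[0,[38.2,-21.0,-6.4],[0,0,np.float64(-0.1204)]],[0,[40.4,-16.2,-6.4],[0,0,np.float64(-0.1204)]],[0,[42.1,-11.3,-6.4],[0,0,np.float64(-0.1204)]],[0,[43.1,-6.1,-6.4],[0,0,np.float64(-0.1204)]],[0,[43.5,-0.9,-6.4],[0,0,np.float64(-0.1204)]],[0,[43.3,4.3,-6.4],[0,0,np.float64(-0.1204)]],[0,[42.5,9.5,-6.4],[0,0,np.float64(-0.1204)]],[0,[41.0,14.5,-6.4],[0,0,np.float64(-0.1204)]],[0,[39.0,19.4,-6.4],[0,0,np.float64(-0.1204)]],[0,[36.4,23.9,-6.4],[0,0,np.float64(-0.1204)]]]
end [ 499.9 -170.   300. ] 93.98
```

Request:
servo_tool(
  steps=[
    [0,[38.2,-21.0,-6.4],[0,0,-0.1204]],
    [0,[40.4,-16.2,-6.4],[0,0,-0.1204]],
    [0,[42.1,-11.3,-6.4],[0,0,-0.1204]],
    [0,[43.1,-6.1,-6.4],[0,0,-0.1204]],
    [0,[43.5,-0.9,-6.4],[0,0,-0.1204]],
    [0,[43.3,4.3,-6.4],[0,0,-0.1204]],
    [0,[42.5,9.5,-6.4],[0,0,-0.1204]],
    [0,[41.0,14.5,-6.4],[0,0,-0.1204]],
    [0,[39.0,19.4,-6.4],[0,0,-0.1204]],
    [0,[36.4,23.9,-6.4],[0,0,-0.1204]],
  ],
  squeeze=15,
)

```text
time_s: 3.1
ee_pos: [501.0, -168.5, 300.4]
ee_rot: [180.0, 0.0, 94.2]
force: [0.3, -0.5, -0.2]
gripper_width: 91.1
gripper_force: 0.0
```

```bash
sed -i 's/r=round(-np.radians(dy),4)+0./r=float(round(-np.radians(dy),4)+0.)/' h.py
python3 - <<'E'
from h import *
s=state(); print(np.round(s["ee_pos"],1),np.round(s["ee_rot"],2)); 
p=cams.grab_frame("wrist"); save(p,"w1.png",k=1.5); print(np.round(p["tool_from_camera"],2),p["fovy"])
X=cloud(p,s); c=cv2.cvtColor(p["color"],cv2.COLOR_RGB2HSV).astype(int); ok=p["z_map"]>0
reg=ok&(X[...,0]>380)&(X[...,0]<650)&(X[...,1]>-300)&(X[...,1]<-40)&(X[...,2]>92)&(X[...,2]<130)
k,l,st,ce=cv2.connectedComponentsWithStats(reg.astype(np.uint8))
for i in range(1,k):
    if st[i,4]>40:
        q=X[l==i]; t=q[q[:,2]>q[:,2].max()-5]; (cc,r)=cv2.minEnclosingCircle(t[:,:2].astype(np.float32))
        print(np.round(ce[i]),st[i,4],np.round(np.median(t,0),1),np.round(cc,1),round(r,1),np.round(np.median(c[l==i],0)))
E
```

```text
[ 501.  -168.5  300.4] [1.7997e+02 2.0000e-02 9.4240e+01]
[[  -0.      0.96    0.26   75.07]
 [   1.      0.      0.     -1.08]
 [   0.      0.26   -0.96 -147.61]
 [   0.      0.      0.      1.  ]] 65.27876187872765
[271. 119.] 220 [ 509.2 -103.8  114.5] [ 509.3 -103.8] 8.6 [142.  64. 240.]
[196. 150.] 203 [ 426.1 -145.3  102.6] [ 425.5 -145.8] 8.8 [164.  78. 238.]
[358. 156.] 218 [ 615.  -138.3  102.7] [ 615.7 -138.4] 8.8 [163.  78. 212.]
[270. 162.] 229 [ 512.4 -151.3  114.6] [ 512.3 -151.7] 8.8 [ 30. 143. 250.]
[269. 201.] 240 [ 515.4 -198.9  114.6] [ 515.2 -199.3] 8.7 [ 95. 134. 242.]
[333. 210.] 120 [ 593.9 -206.9  102.4] [ 597.2 -208.8] 8.5 [165.  89. 164.]
[269. 238.] 244 [ 518.7 -245.9  114.6] [ 518.8 -246.8] 8.7 [ 68. 113. 188.]
```

View pics/w1.png

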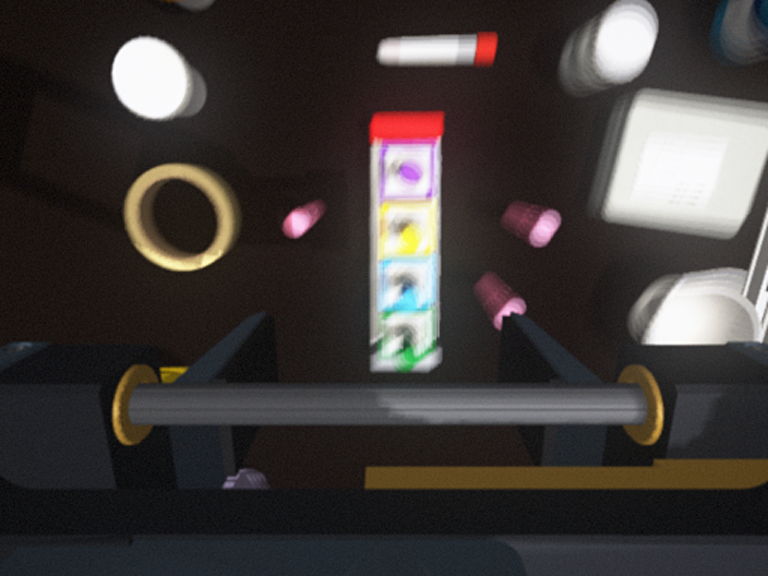

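Run:
```python
from h import *
s=state(); print(np.round(s["ee_pos"],1),np.round(s["ee_rot"],2)); 
plan([(509.3,-103.8,150,93.8,40,5),(509.3,-103.8,150,93.8,40,5)],(499.9,-170,300,94))
```

```text
[ 505.  -163.6  301.3] [179.64  -0.22  94.67]
[[40,[13.1,2.8,30.0],[0,0,0.0007]],[40,[13.1,2.8,30.0],[0,0,0.0007]],[40,[13.1,2.8,30.0],[0,0,0.0007]],[40,[13.1,2.8,30.0],[0,0,0.0007]],[40,[13.1,2.8,30.0],[0,0,0.0007]],[40,[0.0,0.0,0.0],[0,0,0.0]],[40,[0.0,0.0,0.0],[0,0,0.0]],[40,[0.0,0.0,0.0],[0,0,0.0]],[40,[0.0,0.0,0.0],[0,0,0.0]],[40,[0.0,0.0,0.0],[0,0,0.0]]]
end [ 509.4 -103.7  150. ] 93.8
```

Request:
servo_tool(
  steps=[
    [40,[13.1,2.8,30.0],[0,0,0]],
    [40,[13.1,2.8,30.0],[0,0,0]],
    [40,[13.1,2.8,30.0],[0,0,0]],
    [40,[13.1,2.8,30.0],[0,0,0]],
    [40,[13.1,2.8,30.0],[0,0,0]],
    [40,[0,0,0],[0,0,0]],
    [40,[0,0,0],[0,0,0]],
    [40,[0,0,0],[0,0,0]],
    [40,[0,0,0],[0,0,0]],
    [40,[0,0,0],[0,0,0]],
  ],
)

```text
time_s: 4.15
ee_pos: [510.2, -104.5, 151.2]
ee_rot: [179.9, 0.1, 93.9]
force: [-0.6, 0.2, 0.4]
gripper_width: 76.9
gripper_force: 0.0
```

```bash
cat >> h.py <<'E'
def caps(p,s,lo=92,hi=130,box=(380,650,-300,-40)):
    X=cloud(p,s); c=cv2.cvtColor(p["color"],cv2.COLOR_RGB2HSV).astype(int)
    reg=(p["z_map"]>0)&(X[...,0]>box[0])&(X[...,0]<box[1])&(X[...,1]>box[2])&(X[...,1]<box[3])&(X[...,2]>lo)&(X[...,2]<hi)
    k,l,st,ce=cv2.connectedComponentsWithStats(reg.astype(np.uint8))
    for i in range(1,k):
        if st[i,4]>40:
            q=X[l==i]; t=q[q[:,2]>q[:,2].max()-5]; (cc,r)=cv2.minEnclosingCircle(t[:,:2].astype(np.float32))
            print(np.round(ce[i]),st[i,4],np.round(np.median(t,0),1),np.round(cc,1),round(r,1),np.round(np.median(c[l==i],0)))
E
python3 - <<'E'
from h import *
s=state(); print(np.round(s["ee_pos"],1),np.round(s["ee_rot"],2)); 
p=cams.grab_frame("wrist"); save(p,"w2.png",(150,150,390,330),3); caps(p,s)
s=state(); print(np.round(s["ee_pos"],1),np.round(s["ee_rot"],2));
E
```

```text
[ 510.2 -104.5  151.2] [1.7987e+02 5.0000e-02 9.3910e+01]
[258. 220.] 761 [ 509.1 -103.   114.5] [ 509.1 -103.6] 8.7 [139. 143. 156.]
[258. 290.] 377 [ 512.5 -152.   114.6] [ 512.6 -151.3] 8.9 [ 30. 205. 250.]
[ 510.  -104.3  150.9] [1.7989e+02 4.0000e-02 9.3920e+01]
```

View pics/w2.png

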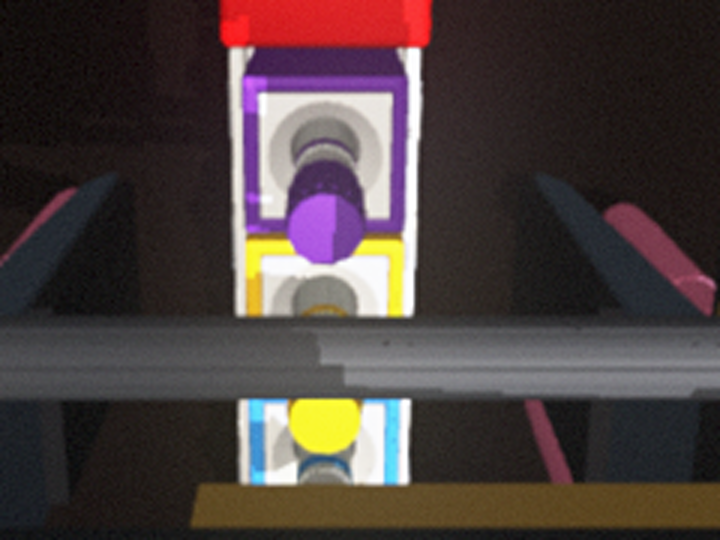

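The enlarged crop shows the purple tube in its purple holder at (258,220) with the red end above it. The yellow-capped tube comes next at (258,290). The pink look-alikes stand free at the sides and I leave them alone. I'm grasping purple now.

Request:
servo_tool(
  steps=[
    [40,[0,0,15],[0,0,0]],
    [40,[0,0,15],[0,0,0]],
    [40,[0,0,14],[0,0,0]],
    [40,[0,0,0],[0,0,0]],
    [255,[0,0,0],[0,0,0]],
    [255,[0,0,0],[0,0,0]],
    [255,[0,0,0],[0,0,0]],
    [255,[0,0,0],[0,0,0]],
    [255,[0,0,0],[0,0,0]],
    [255,[0,0,0],[0,0,0]],
  ],
  squeeze=15,
)

```text
time_s: 5.2
ee_pos: [509.7, -103.8, 106.1]
ee_rot: [180.0, 0.0, 94.0]
force: [0.5, 0.1, -0.5]
gripper_width: 31.6
gripper_force: 0.0
```

Run:
```python
from h import *
plan([(509.4,-103.7,160,93.8,255,4),(509.4,-103.7,226,93.8,255,3),(465,60,226,84,255,6),(455,80,226,77.6,255,2),(455,80,226,77.6,255,5)],(509.4,-103.7,106,93.8))
```

```text
[[255,[0.0,0.0,-13.5],[0,0,0.0]],[255,[0.0,0.0,-13.5],[0,0,0.0]],[255,[0.0,0.0,-13.5],[0,0,0.0]],[255,[0.0,0.0,-13.5],[0,0,0.0]],[255,[0.0,0.0,-22.0],[0,0,0.0]],[255,[0.0,0.0,-22.0],[0,0,0.0]],[255,[0.0,0.0,-22.0],[0,0,0.0]],[255,[27.7,-5.6,0.0],[0,0,0.0285]],[255,[27.5,-6.4,0.0],[0,0,0.0285]],[255,[27.4,-7.1,0.0],[0,0,0.0285]]]
[[255,[27.1,-7.9,0.0],[0,0,0.0285]],[255,[26.9,-8.7,0.0],[0,0,0.0285]],[255,[26.6,-9.5,0.0],[0,0,0.0285]],[255,[9.5,-6.0,0.0],[0,0,0.0559]],[255,[9.1,-6.5,0.0],[0,0,0.0559]],[255,[0.0,0.0,0.0],[0,0,0.0]],[255,[0.0,0.0,0.0],[0,0,0.0]],[255,[0.0,0.0,0.0],[0,0,0.0]],[255,[0.0,0.0,0.0],[0,0,0.0]],[255,[0.0,0.0,0.0],[0,0,0.0]]]
end [455.  80. 226.] 77.6
```

Request:
servo_tool(
  steps=[
    [255,[0,0,0],[0,0,0]],
    [255,[0,0,0],[0,0,0]],
    [255,[0,0,0],[0,0,0]],
    [255,[0,0,0],[0,0,0]],
    [255,[0,0,-10],[0,0,0]],
    [255,[0,0,-20],[0,0,0]],
    [255,[0,0,-25],[0,0,0]],
    [255,[0,0,-25],[0,0,0]],
    [255,[0,0,-25],[0,0,0]],
    [255,[0,0,-15],[0,0,0]],
  ],
  squeeze=15,
)

```text
time_s: 6.2
ee_pos: [510.3, -104.0, 228.8]
ee_rot: [179.8, 0.1, 94.0]
force: [-0.2, -0.1, -0.2]
gripper_width: 17.3
gripper_force: 15.0
```

Request:
servo_tool(
  steps=[
    [255,[27.7,-5.6,0.0],[0,0,0.0285]],
    [255,[27.5,-6.4,0.0],[0,0,0.0285]],
    [255,[27.4,-7.1,0.0],[0,0,0.0285]],
    [255,[27.1,-7.9,0.0],[0,0,0.0285]],
    [255,[26.9,-8.7,0.0],[0,0,0.0285]],
    [255,[26.6,-9.5,0.0],[0,0,0.0285]],
    [255,[9.5,-6.0,0.0],[0,0,0.0559]],
    [255,[9.1,-6.5,0.0],[0,0,0.0559]],
    [255,[0,0,0],[0,0,0]],
    [255,[0,0,0],[0,0,0]],
  ],
)

```text
time_s: 7.2
ee_pos: [454.9, 79.6, 226.4]
ee_rot: [179.9, 0.0, 77.8]
force: [0.4, 0.3, -0.1]
gripper_width: 17.0
gripper_force: 15.0
```

Run:
```python
from h import *
s=state(); print(np.round(s["ee_pos"],1),np.round(s["ee_rot"],2)); 
p=cams.grab_frame("wrist"); save(p,"w3.png",k=1.5)
X=cloud(p,s); ok=p["z_map"]>0
c=cv2.cvtColor(p["color"],cv2.COLOR_RGB2HSV).astype(int)
top=ok&(abs(X[...,2]-60)<4)&(c[...,1]<60)&(X[...,1]>100)&(np.hypot(X[...,0]-474,X[...,1]-209)<150)
P=X[top]; print("top",len(P),np.round(np.median(P[:,2]),1),cv2.minAreaRect(P[:,:2].astype(np.float32)))
# rasterised top: holes
g=np.zeros((300,300),np.uint8); ij=np.round(P[:,:2]-[350,60]).astype(int); ij=ij[(ij>=0).all(1)&(ij<300).all(1)]; g[ij[:,0],ij[:,1]]=255
g=cv2.morphologyEx(g,cv2.MORPH_CLOSE,np.ones((5,5)))
k,l,st,ce=cv2.connectedComponentsWithStats(255-g)
for i in range(1,k):
    if 200<st[i,4]<2000: print("hole",np.round(ce[i][::-1]+[350,60],1),st[i])
d=ok&(X[...,2]<52)&(X[...,2]>5)&(np.hypot(X[...,0]-474,X[...,1]-209)<110)
s=state(); print(np.round(s["ee_pos"],1),np.round(s["ee_rot"],2),s["gripper_width"],s["gripper_force"]);
```

```text
[454.9  79.6 226.4] [1.7994e+02 1.0000e-02 7.7850e+01]
top 5004 58.6 ((467.020751953125, 179.4981689453125), (145.24610900878906, 52.860313415527344), 77.6434097290039)
hole [460.5 149.2] [ 77  99  25  25 512]
hole [470.3 195.7] [124 108  25  25 504]
[455.   79.4 226.3] [1.7995e+02 1.0000e-02 7.7800e+01] 16.943976018733377 14.99991551041603
```

View pics/w3.png

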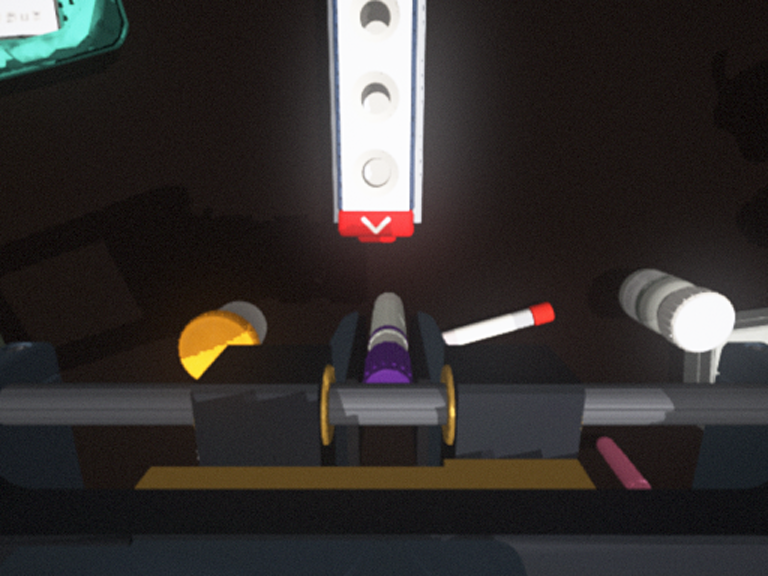

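Run:
```python
from h import *
plan([(460.3,149,226,77.75,255,3),(460.3,149,226,77.75,255,2),(460.3,149,160,77.75,255,5)],(455,80,226,77.6))
```

```text
[[255,[22.8,-3.2,0.0],[0,0,-0.0009]],[255,[22.8,-3.2,0.0],[0,0,-0.0009]],[255,[22.8,-3.2,0.0],[0,0,-0.0009]],[255,[0.1,0.0,0.0],[0,0,0.0]],[255,[0.1,0.0,0.0],[0,0,0.0]],[255,[0.0,0.0,13.2],[0,0,0.0]],[255,[0.0,0.0,13.2],[0,0,0.0]],[255,[0.0,0.0,13.2],[0,0,0.0]],[255,[0.0,0.0,13.2],[0,0,0.0]],[255,[0.0,0.0,13.2],[0,0,0.0]]]
end [460.3 149.1 160. ] 77.75
```

Request:
servo_tool(
  steps=[
    [255,[22.8,-3.2,0.0],[0,0,-0.0009]],
    [255,[22.8,-3.2,0.0],[0,0,-0.0009]],
    [255,[22.8,-3.2,0.0],[0,0,-0.0009]],
    [255,[0.1,0.0,0.0],[0,0,0.0]],
    [255,[0.1,0.0,0.0],[0,0,0.0]],
    [255,[0,0,13.2],[0,0,0]],
    [255,[0,0,13.2],[0,0,0]],
    [255,[0,0,13.2],[0,0,0]],
    [255,[0,0,13.2],[0,0,0]],
    [255,[0,0,13.2],[0,0,0]],
  ],
)

```text
time_s: 8.25
ee_pos: [459.9, 147.4, 159.5]
ee_rot: [180.0, 0.0, 77.8]
force: [-0.3, -0.5, 0.1]
gripper_width: 17.1
gripper_force: 15.0
```

Request:
servo_tool(
  steps=[
    [255,[0,0,0],[0,0,0]],
    [255,[0,0,7],[0,0,0]],
    [255,[0,0,7],[0,0,0]],
    [255,[0,0,7],[0,0,0]],
    [255,[0,0,7],[0,0,0]],
    [255,[0,0,7],[0,0,0]],
    [255,[0,0,6],[0,0,0]],
    [255,[0,0,6],[0,0,0]],
    [255,[0,0,0],[0,0,0]],
    [255,[0,0,0],[0,0,0]],
  ],
)

```text
time_s: 9.25
ee_pos: [459.9, 148.9, 112.9]
ee_rot: [-180.0, 0.0, 77.9]
force: [-0.0, 0.4, -0.8]
gripper_width: 17.1
gripper_force: 15.0
```

Run:
```python
from h import *
s=state(); print(np.round(s["ee_pos"],1),np.round(s["force"],1),np.round(s["torque"],2),s["gripper_width"]); 
p=cams.grab_frame("side"); save(p,"s2.png",(170,160,330,330),3)
```

```text
[459.9 148.9 112.9] [-0.   0.4 -0.8] [-0.06 -0.12 -0.03] 17.088770943812726
```

View pics/s2.png

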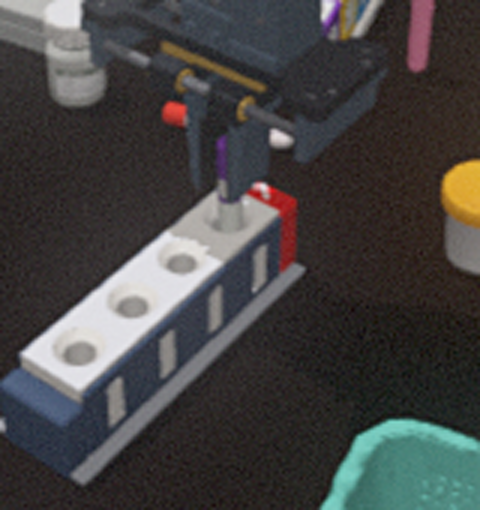

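The purple tube is inside well 1, the one next to the red nose, with no side load. Next I push it home.

Request:
servo_tool(
  steps=[
    [255,[0,0,4],[0,0,0]],
    [255,[0,0,4],[0,0,0]],
    [255,[0,0,1.5],[0,0,0]],
    [255,[0,0,1.5],[0,0,0]],
    [255,[0,0,0],[0,0,0]],
    [255,[0,0,0],[0,0,0]],
    [255,[0,0,0],[0,0,0]],
    [255,[0,0,0],[0,0,0]],
    [255,[0,0,0],[0,0,0]],
    [255,[0,0,0],[0,0,0]],
  ],
)

```text
time_s: 10.3
ee_pos: [460.6, 149.1, 103.4]
ee_rot: [179.9, -0.1, 77.9]
force: [-1.0, -0.1, 10.0]
gripper_width: 16.9
gripper_force: 15.0
```

Request:
servo_tool(
  steps=[
    [110,[0,0,0],[0,0,0]],
    [110,[0,0,0],[0,0,0]],
    [110,[0,0,0],[0,0,0]],
    [110,[0,0,0],[0,0,0]],
    [110,[0,0,0],[0,0,0]],
    [110,[0,0,-24],[0,0,0]],
    [110,[0,0,-30],[0,0,0]],
    [110,[0,0,-30],[0,0,0]],
    [110,[0,0,-25],[0,0,0]],
    [110,[0,0,-15],[0,0,0]],
  ],
)

```text
time_s: 11.3
ee_pos: [460.5, 149.0, 228.0]
ee_rot: [179.8, -0.1, 77.9]
force: [-0.0, 1.1, -0.0]
gripper_width: 52.0
gripper_force: 0.0
```

Run:
```python
from h import *
s=state(); print(np.round(s["ee_pos"],1),np.round(s["ee_rot"],1),s["gripper_width"])
plan([(512.4,-151.6,226,93.8,110,8),(512.4,-151.6,226,93.8,110,2),(512.4,-151.6,150,93.8,110,4),(512.4,-151.6,150,93.8,110,2),(512.4,-151.6,106,93.8,110,3),(512.4,-151.6,106,93.8,110,1)],(460.3,149.1,226,77.75))
plan([(512.4,-151.6,226,93.8,255,10)],(512.4,-151.6,106,93.8))
plan([(480,50,226,85,255,6),(480,50,226,85,255,4)],(512.4,-151.6,226,93.8))
plan([(470.5,195.9,226,77.75,255,8),(470.5,195.9,226,77.75,255,2)],(512.4,-151.6,226,93.8))
```

```text
[460.5 149.  228. ] [ 1.798e+02 -1.000e-01  7.790e+01] 52.04053528900969
[[110,[-35.3,14.3,0.0],[0,0,-0.035]],[110,[-35.8,13.1,0.0],[0,0,-0.035]],[110,[-36.3,11.8,0.0],[0,0,-0.035]],[110,[-36.7,10.6,0.0],[0,0,-0.035]],[110,[-37.0,9.3,0.0],[0,0,-0.035]],[110,[-37.3,8.0,0.0],[0,0,-0.035]],[110,[-37.6,6.7,0.0],[0,0,-0.035]],[110,[-37.8,5.3,0.0],[0,0,-0.035]],[110,[0.0,0.0,0.0],[0,0,-0.0001]],[110,[0.0,0.0,0.0],[0,0,-0.0001]]]
[[110,[0.0,0.0,19.0],[0,0,0.0]],[110,[0.0,0.0,19.0],[0,0,0.0]],[110,[0.0,0.0,19.0],[0,0,0.0]],[110,[0.0,0.0,19.0],[0,0,0.0]],[110,[0.0,0.0,0.0],[0,0,0.0]],[110,[0.0,0.0,0.0],[0,0,0.0]],[110,[0.0,0.0,14.7],[0,0,0.0]],[110,[0.0,0.0,14.7],[0,0,0.0]],[110,[0.0,0.0,14.7],[0,0,0.0]],[110,[0.1,-0.1,-0.1],[0,0,0.0001]]]
end [ 512.4 -151.6  106. ] 93.8
[[255,[0.0,0.0,-12.0],[0,0,0.0]],[255,[0.0,0.0,-12.0],[0,0,0.0]],[255,[0.0,0.0,-12.0],[0,0,0.0]],[255,[0.0,0.0,-12.0],[0,0,0.0]],[255,[0.0,0.0,-12.0],[0,0,0.0]],[255,[0.0,0.0,-12.0],[0,0,0.0]],[255,[0.0,0.0,-12.0],[0,0,0.0]],[255,[0.0,0.0,-12.0],[0,0,0.0]],[255,[0.0,0.0,-12.0],[0,0,0.0]],[255,[0.0,0.0,-12.0],[0,0,0.0]]]
end [ 512.4 -151.6  226. ] 93.8
[[255,[33.9,-3.2,0.0],[0,0,0.0256]],[255,[33.8,-4.0,0.0],[0,0,0.0256]],[255,[33.7,-4.9,0.0],[0,0,0.0256]],[255,[33.5,-5.8,0.0],[0,0,0.0256]],[255,[33.4,-6.6,0.0],[0,0,0.0256]],[255,[33.2,-7.5,0.0],[0,0,0.0256]],[255,[0.0,0.0,0.0],[0,0,0.0]],[255,[0.0,0.0,0.0],[0,0,0.0]],[255,[0.0,0.0,0.0],[0,0,0.0]],[255,[0.0,0.0,0.0],[0,0,0.0]]]
end [479.9  50.  226. ] 85.0
[[255,[43.7,-2.3,0.0],[0,0,0.035]],[255,[43.6,-3.9,0.0],[0,0,0.035]],[255,[43.4,-5.4,0.0],[0,0,0.035]],[255,[43.2,-6.9,0.0],[0,0,0.035]],[255,[42.9,-8.4,0.0],[0,0,0.035]],[255,[42.6,-9.9,0.0],[0,0,0.035]],[255,[42.2,-11.4,0.0],[0,0,0.035]],[255,[41.8,-12.9,0.0],[0,0,0.035]],[255,[0.0,0.0,0.0],[0,0,0.0001]],[255,[0.0,0.0,0.0],[0,0,0.0001]]]
end [470.5 195.8 226. ] 77.75
```

Request:
servo_tool(
  steps=[
    [110,[-35.3,14.3,0.0],[0,0,-0.035]],
    [110,[-35.8,13.1,0.0],[0,0,-0.035]],
    [110,[-36.3,11.8,0.0],[0,0,-0.035]],
    [110,[-36.7,10.6,0.0],[0,0,-0.035]],
    [110,[-37.0,9.3,0.0],[0,0,-0.035]],
    [110,[-37.3,8.0,0.0],[0,0,-0.035]],
    [110,[-37.6,6.7,0.0],[0,0,-0.035]],
    [110,[-37.8,5.3,0.0],[0,0,-0.035]],
    [110,[0,0,0],[0,0,0]],
    [110,[0,0,0],[0,0,0]],
  ],
)

```text
time_s: 12.3
ee_pos: [512.6, -152.2, 225.5]
ee_rot: [-180.0, -0.0, 93.8]
force: [0.2, 0.2, -1.6]
gripper_width: 52.0
gripper_force: 0.0
```

Request:
servo_tool(
  steps=[
    [110,[0,0,19],[0,0,0]],
    [110,[0,0,19],[0,0,0]],
    [110,[0,0,19],[0,0,0]],
    [110,[0,0,19],[0,0,0]],
    [110,[0,0,0],[0,0,0]],
    [110,[0,0,0],[0,0,0]],
    [110,[0,0,0],[0,0,0]],
    [110,[0,0,0],[0,0,0]],
    [110,[0,0,0],[0,0,0]],
    [110,[0,0,0],[0,0,0]],
  ],
)

```text
time_s: 13.3
ee_pos: [513.0, -151.8, 150.4]
ee_rot: [180.0, 0.0, 93.9]
force: [0.4, -0.1, -0.9]
gripper_width: 52.1
gripper_force: 0.0
```

Run:
```python
from h import *
s=state(); p=cams.grab_frame("wrist"); caps(p,s)
p=cams.grab_frame("side"); save(p,"s3.png",(170,100,330,330),2.5); caps(p,s,box=(400,550,100,330))
```

```text
[136. 202.] 650 [ 426.2 -145.3  102.6] [ 425.7 -145.6] 9.0 [170. 118. 236.]
[406. 210.] 660 [ 614.7 -138.3  102.5] [ 615.2 -139.1] 9.1 [158.  51. 252.]
[259. 222.] 770 [ 512.2 -151.   114.6] [ 512.4 -151.5] 8.8 [ 24. 187. 241.]
[259. 291.] 414 [ 515.5 -199.7  114.6] [ 515.8 -199.5] 8.9 [ 94. 151. 253.]
[242. 216.] 123 [466.8 152.5 114.1] [467.4 152.7] 8.9 [138. 127. 115.]
```

View pics/s3.png

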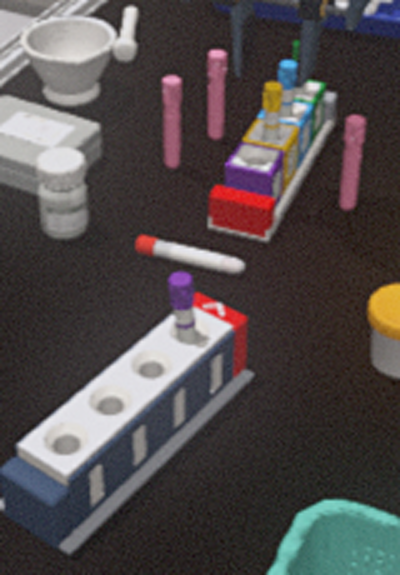

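Purple stands home in well 1, with its cap top at z 114. The yellow position agrees with the prediction, so I carry on with the same sequence.

Request:
servo_tool(
  steps=[
    [110,[0,0,15],[0,0,0]],
    [110,[0,0,15],[0,0,0]],
    [110,[0,0,14],[0,0,0]],
    [255,[0,0,0],[0,0,0]],
    [255,[0,0,0],[0,0,0]],
    [255,[0,0,0],[0,0,0]],
    [255,[0,0,0],[0,0,0]],
    [255,[0,0,0],[0,0,0]],
    [255,[0,0,0],[0,0,0]],
    [255,[0,0,0],[0,0,0]],
  ],
  squeeze=15,
)

```text
time_s: 14.4
ee_pos: [513.1, -151.9, 106.4]
ee_rot: [179.9, 0.0, 93.9]
force: [-0.2, -0.2, 1.7]
gripper_width: 17.4
gripper_force: 15.0
```

Request:
servo_tool(
  steps=[
    [255,[0,0,0],[0,0,0]],
    [255,[0,0,0],[0,0,0]],
    [255,[0,0,-10],[0,0,0]],
    [255,[0,0,-20],[0,0,0]],
    [255,[0,0,-25],[0,0,0]],
    [255,[0,0,-25],[0,0,0]],
    [255,[0,0,-25],[0,0,0]],
    [255,[0,0,-15],[0,0,0]],
    [255,[0,0,0],[0,0,0]],
    [255,[0,0,0],[0,0,0]],
  ],
)

```text
time_s: 15.4
ee_pos: [512.4, -151.7, 225.7]
ee_rot: [-180.0, -0.0, 93.9]
force: [-0.1, -0.2, -1.3]
gripper_width: 17.1
gripper_force: 15.0
```

Request:
servo_tool(
  steps=[
    [255,[43.7,-2.3,0.0],[0,0,0.035]],
    [255,[43.6,-3.9,0.0],[0,0,0.035]],
    [255,[43.4,-5.4,0.0],[0,0,0.035]],
    [255,[43.2,-6.9,0.0],[0,0,0.035]],
    [255,[42.9,-8.4,0.0],[0,0,0.035]],
    [255,[42.6,-9.9,0.0],[0,0,0.035]],
    [255,[42.2,-11.4,0.0],[0,0,0.035]],
    [255,[41.8,-12.9,0.0],[0,0,0.035]],
    [255,[0,0,0],[0,0,0]],
    [255,[0,0,0],[0,0,0]],
  ],
)

```text
time_s: 16.4
ee_pos: [469.1, 195.8, 224.5]
ee_rot: [-179.9, 0.1, 78.1]
force: [-0.5, -0.0, -0.3]
gripper_width: 17.3
gripper_force: 15.0
```

Run:
```python
from h import *
s=state(); p=cams.grab_frame("wrist"); save(p,"w4.png",k=1.2)
X=cloud(p,s); ok=p["z_map"]>0
c=cv2.cvtColor(p["color"],cv2.COLOR_RGB2HSV).astype(int)
top=ok&(abs(X[...,2]-60)<4)&(c[...,1]<60)&(np.hypot(X[...,0]-474,X[...,1]-209)<150)
P=X[top]; print(len(P),cv2.minAreaRect(P[:,:2].astype(np.float32)))
g=np.zeros((300,300),np.uint8); ij=np.round(P[:,:2]-[350,60]).astype(int); ij=ij[(ij>=0).all(1)&(ij<300).all(1)]; g[ij[:,0],ij[:,1]]=255
g=cv2.morphologyEx(g,cv2.MORPH_CLOSE,np.ones((5,5)))
k,l,st,ce=cv2.connectedComponentsWithStats(255-g)
for i in range(1,k):
    if 200<st[i,4]<2000: print("hole",np.round(ce[i][::-1]+[350,60],1),st[i])
s=state(); print(np.round(s["ee_pos"],1),np.round(s["ee_rot"],2),s["gripper_width"],s["gripper_force"])
```

```text
5040 ((476.79791259765625, 225.03738403320312), (181.72076416015625, 52.825538635253906), 77.71096801757812)
hole [470.5 196.5] [125 108  25  26 519]
hole [480.6 242.5] [170 118  25  26 514]
hole [491.1 289.5] [218 129  24  25 493]
[469.4 194.9 224.8] [-1.7989e+02  1.2000e-01  7.7960e+01] 17.20500688721378 14.999877959489822
```

The wells match the prediction: w2 (470.5,196), w3 (480.6,242.6) and w4 (491,289.5). I'm lowering yellow into w2.

Request:
servo_tool(
  steps=[
    [255,[0,0,0],[0,0,0]],
    [255,[0,0,0],[0,0,0]],
    [255,[0,0,13.2],[0,0,0]],
    [255,[0,0,13.2],[0,0,0]],
    [255,[0,0,13.2],[0,0,0]],
    [255,[0,0,13.2],[0,0,0]],
    [255,[0,0,13.2],[0,0,0]],
    [255,[0,0,0],[0,0,0]],
    [255,[0,0,0],[0,0,0]],
    [255,[0,0,0],[0,0,0]],
  ],
)

```text
time_s: 17.45
ee_pos: [470.7, 195.3, 160.7]
ee_rot: [179.9, -0.0, 77.9]
force: [0.8, 0.4, -0.5]
gripper_width: 17.1
gripper_force: 15.0
```

Request:
servo_tool(
  steps=[
    [255,[0,0,7],[0,0,0]],
    [255,[0,0,7],[0,0,0]],
    [255,[0,0,7],[0,0,0]],
    [255,[0,0,7],[0,0,0]],
    [255,[0,0,7],[0,0,0]],
    [255,[0,0,6],[0,0,0]],
    [255,[0,0,6],[0,0,0]],
    [255,[0,0,0],[0,0,0]],
    [255,[0,0,0],[0,0,0]],
    [255,[0,0,0],[0,0,0]],
  ],
)

```text
time_s: 18.45
ee_pos: [470.3, 195.6, 113.2]
ee_rot: [180.0, -0.0, 77.9]
force: [0.3, 0.9, -0.1]
gripper_width: 17.2
gripper_force: 15.0
```

Request:
servo_tool(
  steps=[
    [255,[0,0,4],[0,0,0]],
    [255,[0,0,4],[0,0,0]],
    [255,[0,0,1.5],[0,0,0]],
    [255,[0,0,1.5],[0,0,0]],
    [255,[0,0,0],[0,0,0]],
    [255,[0,0,0],[0,0,0]],
    [255,[0,0,0],[0,0,0]],
    [255,[0,0,0],[0,0,0]],
    [255,[0,0,0],[0,0,0]],
    [255,[0,0,0],[0,0,0]],
  ],
)

```text
time_s: 19.45
ee_pos: [471.2, 196.1, 103.9]
ee_rot: [179.8, -0.1, 77.9]
force: [-0.8, -0.5, 13.0]
gripper_width: 17.2
gripper_force: 15.0
```

Run:
```python
from h import *
plan([(515.7,-199.5,226,93.8,110,10)],(470.5,195.8,226,77.75))
plan([(480.6,242.6,226,77.75,255,10)],(515.7,-199.5,226,93.8))
plan([(518.8,-247.3,226,93.8,110,11)],(480.6,242.6,226,77.75))
plan([(491,289.5,226,77.75,255,12)],(518.8,-247.3,226,93.8))
```

```text
[[110,[-37.7,12.8,0.0],[0,0,-0.028]],[110,[-38.0,11.7,0.0],[0,0,-0.028]],[110,[-38.3,10.7,0.0],[0,0,-0.028]],[110,[-38.6,9.6,0.0],[0,0,-0.028]],[110,[-38.9,8.5,0.0],[0,0,-0.028]],[110,[-39.1,7.4,0.0],[0,0,-0.028]],[110,[-39.3,6.3,0.0],[0,0,-0.028]],[110,[-39.4,5.2,0.0],[0,0,-0.028]],[110,[-39.6,4.1,0.0],[0,0,-0.028]],[110,[-39.7,3.0,0.0],[0,0,-0.028]]]
end [ 515.6 -199.5  226. ] 93.79
[[255,[44.3,-0.6,0.0],[0,0,0.028]],[255,[44.3,-1.8,0.0],[0,0,0.028]],[255,[44.2,-3.1,0.0],[0,0,0.028]],[255,[44.1,-4.3,0.0],[0,0,0.028]],[255,[44.0,-5.5,0.0],[0,0,0.028]],[255,[43.8,-6.8,0.0],[0,0,0.028]],[255,[43.6,-8.0,0.0],[0,0,0.028]],[255,[43.4,-9.2,0.0],[0,0,0.028]],[255,[43.1,-10.4,0.0],[0,0,0.028]],[255,[42.8,-11.6,0.0],[0,0,0.028]]]
end [480.5 242.4 226. ] 77.76
[[110,[-42.8,12.8,0.0],[0,0,-0.0255]],[110,[-43.1,11.7,0.0],[0,0,-0.0255]],[110,[-43.4,10.6,0.0],[0,0,-0.0255]],[110,[-43.6,9.5,0.0],[0,0,-0.0255]],[110,[-43.9,8.4,0.0],[0,0,-0.0255]],[110,[-44.1,7.3,0.0],[0,0,-0.0255]],[110,[-44.2,6.2,0.0],[0,0,-0.0255]],[110,[-44.4,5.0,0.0],[0,0,-0.0255]],[110,[-44.5,3.9,0.0],[0,0,-0.0255]],[110,[-44.
[... 225 characters left out ...]
,0,0],[0,0,0]],[110,[0,0,0],[0,0,0]]]
end [ 518.6 -247.3  226. ] 93.82
[[255,[44.8,0.7,0.0],[0,0,0.0233]],[255,[44.8,-0.4,0.0],[0,0,0.0233]],[255,[44.8,-1.4,0.0],[0,0,0.0233]],[255,[44.7,-2.5,0.0],[0,0,0.0233]],[255,[44.7,-3.5,0.0],[0,0,0.0233]],[255,[44.6,-4.6,0.0],[0,0,0.0233]],[255,[44.4,-5.6,0.0],[0,0,0.0233]],[255,[44.3,-6.6,0.0],[0,0,0.0233]],[255,[44.1,-7.7,0.0],[0,0,0.0233]],[255,[43.9,-8.7,0.0],[0,0,0.0233]]]
[[255,[43.7,-9.7,0.0],[0,0,0.0233]],[255,[43.5,-10.7,0.0],[0,0,0.0233]],[255,[0,0,0],[0,0,0]],[255,[0,0,0],[0,0,0]],[255,[0,0,0],[0,0,0]],[255,[0,0,0],[0,0,0]],[255,[0,0,0],[0,0,0]],[255,[0,0,0],[0,0,0]],[255,[0,0,0],[0,0,0]],[255,[0,0,0],[0,0,0]]]
end [491.  289.5 226. ] 77.78
```

Yellow is home with a 13 N push. I release it, go back and descend over blue.

Request:
servo_tool(
  steps=[
    [110,[0,0,0],[0,0,0]],
    [110,[0,0,0],[0,0,0]],
    [110,[0,0,0],[0,0,0]],
    [110,[0,0,0],[0,0,0]],
    [110,[0,0,0],[0,0,0]],
    [110,[0,0,-24],[0,0,0]],
    [110,[0,0,-30],[0,0,0]],
    [110,[0,0,-30],[0,0,0]],
    [110,[0,0,-25],[0,0,0]],
    [110,[0,0,-15],[0,0,0]],
  ],
)

```text
time_s: 20.45
ee_pos: [470.7, 195.8, 228.0]
ee_rot: [179.9, -0.1, 77.9]
force: [-0.0, -0.3, -0.1]
gripper_width: 51.8
gripper_force: 0.0
```

Request:
servo_tool(
  steps=[
    [110,[-37.7,12.8,0.0],[0,0,-0.028]],
    [110,[-38.0,11.7,0.0],[0,0,-0.028]],
    [110,[-38.3,10.7,0.0],[0,0,-0.028]],
    [110,[-38.6,9.6,0.0],[0,0,-0.028]],
    [110,[-38.9,8.5,0.0],[0,0,-0.028]],
    [110,[-39.1,7.4,0.0],[0,0,-0.028]],
    [110,[-39.3,6.3,0.0],[0,0,-0.028]],
    [110,[-39.4,5.2,0.0],[0,0,-0.028]],
    [110,[-39.6,4.1,0.0],[0,0,-0.028]],
    [110,[-39.7,3.0,0.0],[0,0,-0.028]],
  ],
)

```text
time_s: 21.45
ee_pos: [516.1, -201.3, 225.8]
ee_rot: [-180.0, -0.0, 94.0]
force: [0.6, 1.2, 0.1]
gripper_width: 52.0
gripper_force: 0.0
```

Request:
servo_tool(
  steps=[
    [110,[0,0,0],[0,0,0]],
    [110,[0,0,0],[0,0,0]],
    [110,[0,0,19],[0,0,0]],
    [110,[0,0,19],[0,0,0]],
    [110,[0,0,19],[0,0,0]],
    [110,[0,0,19],[0,0,0]],
    [110,[0,0,0],[0,0,0]],
    [110,[0,0,0],[0,0,0]],
    [110,[0,0,0],[0,0,0]],
    [110,[0,0,0],[0,0,0]],
  ],
)

```text
time_s: 22.45
ee_pos: [516.8, -199.6, 151.1]
ee_rot: [179.9, 0.1, 94.0]
force: [1.1, 0.2, -0.6]
gripper_width: 51.5
gripper_force: 0.0
```

Run:
```python
from h import *
s=state(); p=cams.grab_frame("wrist"); caps(p,s)
p=cams.grab_frame("side"); caps(p,s,box=(400,550,100,330)); p=cams.grab_frame("scene"); caps(p,s,box=(400,550,100,330))
```

```text
[127. 132.] 731 [ 426.2 -145.7  102.6] [ 425.6 -145.8] 9.0 [170. 112. 240.]
[414. 141.] 751 [ 614.9 -138.7  102.5] [ 615.5 -138.9] 8.9 [157.  39. 252.]
[258. 221.] 766 [ 515.3 -198.9  114.6] [ 515.2 -199.6] 8.9 [102. 161. 231.]
[368. 226.] 77 [ 596.1 -201.1   98.2] [ 596.8 -202.8] 6.5 [171. 131. 134.]
[257. 291.] 392 [ 518.6 -247.6  114.6] [ 518.5 -247.3] 8.9 [ 68. 198. 204.]
[242. 215.] 122 [466.4 152.8 114.4] [467.1 150.9] 9.8 [139. 128. 112.]
[226. 229.] 137 [476.7 198.6 114.5] [477.2 197.1] 9.5 [ 23. 184. 164.]
[208. 225.] 133 [466.8 152.7 114.1] [467.9 152.3] 9.0 [138. 184. 112.]
[183. 234.] 140 [476.9 198.6 114. ] [479.  198.3] 9.6 [ 22. 255. 196.]
```

Request:
servo_tool(
  steps=[
    [110,[0,0,15],[0,0,0]],
    [110,[0,0,15],[0,0,0]],
    [110,[0,0,14],[0,0,0]],
    [255,[0,0,0],[0,0,0]],
    [255,[0,0,0],[0,0,0]],
    [255,[0,0,0],[0,0,0]],
    [255,[0,0,0],[0,0,0]],
    [255,[0,0,0],[0,0,0]],
    [255,[0,0,0],[0,0,0]],
    [255,[0,0,0],[0,0,0]],
  ],
  squeeze=15,
)

```text
time_s: 23.6
ee_pos: [516.6, -199.8, 106.5]
ee_rot: [179.9, 0.0, 93.9]
force: [0.5, -0.3, 2.5]
gripper_width: 17.2
gripper_force: 15.0
```

Request:
servo_tool(
  steps=[
    [255,[0,0,0],[0,0,0]],
    [255,[0,0,0],[0,0,0]],
    [255,[0,0,-10],[0,0,0]],
    [255,[0,0,-20],[0,0,0]],
    [255,[0,0,-25],[0,0,0]],
    [255,[0,0,-25],[0,0,0]],
    [255,[0,0,-25],[0,0,0]],
    [255,[0,0,-15],[0,0,0]],
    [255,[0,0,0],[0,0,0]],
    [255,[0,0,0],[0,0,0]],
  ],
)

```text
time_s: 24.6
ee_pos: [515.7, -199.5, 225.6]
ee_rot: [-180.0, -0.0, 93.9]
force: [-0.1, 0.1, -0.6]
gripper_width: 17.2
gripper_force: 15.0
```

Request:
servo_tool(
  steps=[
    [255,[44.3,-0.6,0.0],[0,0,0.028]],
    [255,[44.3,-1.8,0.0],[0,0,0.028]],
    [255,[44.2,-3.1,0.0],[0,0,0.028]],
    [255,[44.1,-4.3,0.0],[0,0,0.028]],
    [255,[44.0,-5.5,0.0],[0,0,0.028]],
    [255,[43.8,-6.8,0.0],[0,0,0.028]],
    [255,[43.6,-8.0,0.0],[0,0,0.028]],
    [255,[43.4,-9.2,0.0],[0,0,0.028]],
    [255,[43.1,-10.4,0.0],[0,0,0.028]],
    [255,[42.8,-11.6,0.0],[0,0,0.028]],
  ],
)

```text
time_s: 25.6
ee_pos: [478.6, 243.5, 224.3]
ee_rot: [-179.9, 0.1, 77.8]
force: [0.6, 0.0, -0.3]
gripper_width: 17.2
gripper_force: 15.0
```

Request:
servo_tool(
  steps=[
    [255,[0,0,0],[0,0,0]],
    [255,[0,0,0],[0,0,0]],
    [255,[0,0,0],[0,0,0]],
    [255,[0,0,13.2],[0,0,0]],
    [255,[0,0,13.2],[0,0,0]],
    [255,[0,0,13.2],[0,0,0]],
    [255,[0,0,13.2],[0,0,0]],
    [255,[0,0,7.2],[0,0,0]],
    [255,[0,0,0],[0,0,0]],
    [255,[0,0,0],[0,0,0]],
  ],
)

```text
time_s: 26.6
ee_pos: [480.2, 241.6, 166.3]
ee_rot: [180.0, -0.0, 77.8]
force: [-0.7, 0.4, 0.2]
gripper_width: 17.1
gripper_force: 15.0
```

Blue is over w3 within about 1 mm, with the commanded z at 166. I lower it 53 mm and then push.

Request:
servo_tool(
  steps=[
    [255,[0,0,8],[0,0,0]],
    [255,[0,0,8],[0,0,0]],
    [255,[0,0,8],[0,0,0]],
    [255,[0,0,8],[0,0,0]],
    [255,[0,0,8],[0,0,0]],
    [255,[0,0,7],[0,0,0]],
    [255,[0,0,6],[0,0,0]],
    [255,[0,0,0],[0,0,0]],
    [255,[0,0,0],[0,0,0]],
    [255,[0,0,0],[0,0,0]],
  ],
)

```text
time_s: 27.6
ee_pos: [479.9, 242.2, 113.2]
ee_rot: [180.0, -0.0, 77.9]
force: [0.1, -0.2, -1.3]
gripper_width: 17.0
gripper_force: 15.0
```

Request:
servo_tool(
  steps=[
    [255,[0,0,4],[0,0,0]],
    [255,[0,0,4],[0,0,0]],
    [255,[0,0,1.5],[0,0,0]],
    [255,[0,0,1.5],[0,0,0]],
    [255,[0,0,0],[0,0,0]],
    [255,[0,0,0],[0,0,0]],
    [255,[0,0,0],[0,0,0]],
    [255,[0,0,0],[0,0,0]],
    [255,[0,0,0],[0,0,0]],
    [255,[0,0,0],[0,0,0]],
  ],
)

```text
time_s: 28.6
ee_pos: [480.9, 242.7, 104.0]
ee_rot: [179.8, -0.1, 77.9]
force: [-1.6, 0.5, 12.7]
gripper_width: 17.2
gripper_force: 15.0
```

Blue is home too. I release it and go to green.

Request:
servo_tool(
  steps=[
    [110,[0,0,0],[0,0,0]],
    [110,[0,0,0],[0,0,0]],
    [110,[0,0,0],[0,0,0]],
    [110,[0,0,0],[0,0,0]],
    [110,[0,0,0],[0,0,0]],
    [110,[0,0,-24],[0,0,0]],
    [110,[0,0,-30],[0,0,0]],
    [110,[0,0,-30],[0,0,0]],
    [110,[0,0,-25],[0,0,0]],
    [110,[0,0,-15],[0,0,0]],
  ],
)

```text
time_s: 29.6
ee_pos: [480.5, 242.4, 228.1]
ee_rot: [179.9, -0.1, 77.9]
force: [0.4, 1.2, -0.0]
gripper_width: 51.7
gripper_force: 0.0
```

Request:
servo_tool(
  steps=[
    [110,[-42.8,12.8,0.0],[0,0,-0.0255]],
    [110,[-43.1,11.7,0.0],[0,0,-0.0255]],
    [110,[-43.4,10.6,0.0],[0,0,-0.0255]],
    [110,[-43.6,9.5,0.0],[0,0,-0.0255]],
    [110,[-43.9,8.4,0.0],[0,0,-0.0255]],
    [110,[-44.1,7.3,0.0],[0,0,-0.0255]],
    [110,[-44.2,6.2,0.0],[0,0,-0.0255]],
    [110,[-44.4,5.0,0.0],[0,0,-0.0255]],
    [110,[-44.5,3.9,0.0],[0,0,-0.0255]],
    [110,[-44.6,2.8,0.0],[0,0,-0.0255]],
  ],
)

```text
time_s: 30.6
ee_pos: [515.4, -205.0, 225.9]
ee_rot: [180.0, -0.0, 92.6]
force: [0.5, 0.3, -0.6]
gripper_width: 52.1
gripper_force: 0.0
```

Request:
servo_tool(
  steps=[
    [110,[-44.6,1.6,0.0],[0,0,-0.0255]],
    [110,[0,0,0],[0,0,0]],
    [110,[0,0,0],[0,0,0]],
    [110,[0,0,19],[0,0,0]],
    [110,[0,0,19],[0,0,0]],
    [110,[0,0,19],[0,0,0]],
    [110,[0,0,19],[0,0,0]],
    [110,[0,0,0],[0,0,0]],
    [110,[0,0,0],[0,0,0]],
    [110,[0,0,0],[0,0,0]],
  ],
)

```text
time_s: 31.6
ee_pos: [519.9, -247.3, 151.2]
ee_rot: [179.9, 0.1, 94.0]
force: [0.3, -0.3, 0.7]
gripper_width: 51.3
gripper_force: 0.0
```

Run:
```python
from h import *
s=state(); p=cams.grab_frame("wrist"); caps(p,s)
p=cams.grab_frame("side"); caps(p,s,box=(400,550,100,330))
```

```text
[119.  54.] 906 [ 426.1 -146.2  102.6] [ 425.8 -145.7] 9.2 [158.  52. 251.]
[425.  65.] 919 [ 615.  -139.1  102.6] [ 615.3 -139.3] 9.0 [159.  53. 250.]
[377. 173.] 665 [ 597.  -209.1  102.6] [ 597.8 -209.3] 9.1 [157.  41. 252.]
[258. 221.] 761 [ 518.5 -247.   114.6] [ 518.4 -247.3] 9.0 [ 67. 162. 135.]
[242. 216.] 124 [466.2 152.4 114.6] [466.3 152.3] 9.0 [139. 129. 113.]
[226. 229.] 138 [476.5 199.1 114.2] [476.8 198.3] 9.6 [ 22. 181. 164.]
[208. 243.] 149 [487.7 246.  114.5] [487.9 245.5] 9.0 [103. 146. 155.]
```

Request:
servo_tool(
  steps=[
    [110,[0,0,15],[0,0,0]],
    [110,[0,0,15],[0,0,0]],
    [110,[0,0,14],[0,0,0]],
    [255,[0,0,0],[0,0,0]],
    [255,[0,0,0],[0,0,0]],
    [255,[0,0,0],[0,0,0]],
    [255,[0,0,0],[0,0,0]],
    [255,[0,0,0],[0,0,0]],
    [255,[0,0,0],[0,0,0]],
    [255,[0,0,0],[0,0,0]],
  ],
  squeeze=15,
)

```text
time_s: 32.7
ee_pos: [519.5, -247.8, 106.5]
ee_rot: [179.9, 0.0, 94.0]
force: [-0.0, 0.7, 2.3]
gripper_width: 16.9
gripper_force: 15.0
```

Request:
servo_tool(
  steps=[
    [255,[0,0,0],[0,0,0]],
    [255,[0,0,0],[0,0,0]],
    [255,[0,0,-10],[0,0,0]],
    [255,[0,0,-20],[0,0,0]],
    [255,[0,0,-25],[0,0,0]],
    [255,[0,0,-25],[0,0,0]],
    [255,[0,0,-25],[0,0,0]],
    [255,[0,0,-15],[0,0,0]],
    [255,[0,0,0],[0,0,0]],
    [255,[0,0,0],[0,0,0]],
  ],
)

```text
time_s: 33.7
ee_pos: [518.7, -247.4, 225.6]
ee_rot: [-180.0, -0.0, 94.0]
force: [0.2, 0.6, -0.8]
gripper_width: 16.9
gripper_force: 15.0
```

Request:
servo_tool(
  steps=[
    [255,[44.8,0.7,0.0],[0,0,0.0233]],
    [255,[44.8,-0.4,0.0],[0,0,0.0233]],
    [255,[44.8,-1.4,0.0],[0,0,0.0233]],
    [255,[44.7,-2.5,0.0],[0,0,0.0233]],
    [255,[44.7,-3.5,0.0],[0,0,0.0233]],
    [255,[44.6,-4.6,0.0],[0,0,0.0233]],
    [255,[44.4,-5.6,0.0],[0,0,0.0233]],
    [255,[44.3,-6.6,0.0],[0,0,0.0233]],
    [255,[44.1,-7.7,0.0],[0,0,0.0233]],
    [255,[43.9,-8.7,0.0],[0,0,0.0233]],
  ],
)

```text
time_s: 34.7
ee_pos: [493.3, 201.1, 224.4]
ee_rot: [-179.9, 0.1, 80.6]
force: [0.9, 0.3, 0.1]
gripper_width: 17.3
gripper_force: 15.0
```

Request:
servo_tool(
  steps=[
    [255,[43.7,-9.7,0.0],[0,0,0.0233]],
    [255,[43.5,-10.7,0.0],[0,0,0.0233]],
    [255,[0,0,0],[0,0,0]],
    [255,[0,0,0],[0,0,0]],
    [255,[0,0,0],[0,0,0]],
    [255,[0,0,15],[0,0,0]],
    [255,[0,0,15],[0,0,0]],
    [255,[0,0,15],[0,0,0]],
    [255,[0,0,15],[0,0,0]],
    [255,[0,0,0],[0,0,0]],
  ],
)

```text
time_s: 35.7
ee_pos: [488.6, 286.7, 163.9]
ee_rot: [-179.8, 0.2, 77.8]
force: [-0.4, -0.2, 0.2]
gripper_width: 17.1
gripper_force: 15.0
```

Request:
servo_tool(
  steps=[
    [255,[0,0,0],[0,0,0]],
    [255,[0,0,0],[0,0,0]],
    [255,[0,0,0],[0,0,0]],
    [255,[0,0,0],[0,0,0]],
    [255,[0,0,0],[0,0,0]],
    [255,[0,0,0],[0,0,0]],
    [255,[0,0,0],[0,0,0]],
    [255,[0,0,0],[0,0,0]],
    [255,[0,0,0],[0,0,0]],
    [255,[0,0,0],[0,0,0]],
  ],
)

```text
time_s: 36.7
ee_pos: [489.7, 289.1, 165.9]
ee_rot: [180.0, 0.0, 78.0]
force: [0.0, -0.0, -0.9]
gripper_width: 17.1
gripper_force: 15.0
```

Request:
servo_tool(
  steps=[
    [255,[0.6,0.8,8],[0,0,0]],
    [255,[0,0,8],[0,0,0]],
    [255,[0,0,8],[0,0,0]],
    [255,[0,0,8],[0,0,0]],
    [255,[0,0,8],[0,0,0]],
    [255,[0,0,7],[0,0,0]],
    [255,[0,0,6],[0,0,0]],
    [255,[0,0,0],[0,0,0]],
    [255,[0,0,0],[0,0,0]],
    [255,[0,0,0],[0,0,0]],
  ],
)

```text
time_s: 37.7
ee_pos: [490.9, 289.6, 113.3]
ee_rot: [180.0, -0.0, 78.0]
force: [0.2, -0.3, -1.2]
gripper_width: 17.4
gripper_force: 15.0
```

Request:
servo_tool(
  steps=[
    [255,[0,0,4],[0,0,0]],
    [255,[0,0,4],[0,0,0]],
    [255,[0,0,1.5],[0,0,0]],
    [255,[0,0,1.5],[0,0,0]],
    [255,[0,0,0],[0,0,0]],
    [255,[0,0,0],[0,0,0]],
    [255,[0,0,0],[0,0,0]],
    [255,[0,0,0],[0,0,0]],
    [255,[0,0,0],[0,0,0]],
    [255,[0,0,0],[0,0,0]],
  ],
)

```text
time_s: 38.7
ee_pos: [491.6, 290.1, 104.1]
ee_rot: [179.8, -0.1, 78.0]
force: [-1.4, -0.1, 11.2]
gripper_width: 17.5
gripper_force: 15.0
```

Green is home. I release it, rise and back off, then check.

Request:
servo_tool(
  steps=[
    [110,[0,0,0],[0,0,0]],
    [110,[0,0,0],[0,0,0]],
    [110,[0,0,0],[0,0,0]],
    [110,[0,0,0],[0,0,0]],
    [110,[0,0,0],[0,0,0]],
    [110,[0,0,-24],[0,0,0]],
    [110,[0,0,-30],[0,0,0]],
    [110,[0,0,-30],[0,0,0]],
    [110,[0,0,-25],[0,0,0]],
    [110,[0,0,-15],[0,0,0]],
  ],
)

```text
time_s: 39.7
ee_pos: [491.2, 289.8, 228.1]
ee_rot: [179.9, -0.1, 78.0]
force: [0.4, 0.1, -0.4]
gripper_width: 51.8
gripper_force: 0.0
```

Request:
servo_tool(
  steps=[
    [110,[-40,0,-10],[0,0,0]],
    [110,[-40,0,-10],[0,0,0]],
    [110,[-40,0,-10],[0,0,0]],
    [110,[-40,0,-10],[0,0,0]],
    [110,[-30,0,0],[0,0,0]],
    [110,[-20,0,0],[0,0,0]],
    [110,[0,0,0],[0,0,0]],
    [110,[0,0,0],[0,0,0]],
    [110,[0,0,0],[0,0,0]],
    [110,[0,0,0],[0,0,0]],
  ],
)

```text
time_s: 40.7
ee_pos: [447.0, 84.9, 265.7]
ee_rot: [-180.0, -0.0, 78.0]
force: [0.2, -0.7, 0.1]
gripper_width: 51.8
gripper_force: 0.0
```

Run:
```python
from h import *
s=state(); p=cams.grab_frame("wrist"); caps(p,s,box=(400,560,100,360)); save(p,"w9.png",k=1.2)
p=cams.grab_frame("side"); caps(p,s,box=(400,560,100,360)); save(p,"s9.png",(160,90,330,330),2.5)
```

```text
[266.   9.] 363 [487.2 243.4 112.1] [487.5 245.6] 8.7 [ 96. 130. 249.]
[265.  62.] 365 [476.9 198.9 112.3] [476.7 199. ] 8.9 [ 30. 153. 252.]
[265. 114.] 279 [466.8 152.7 112.3] [466.8 152.5] 8.9 [142. 117. 246.]
[242. 216.] 123 [466.5 153.  114.2] [466.6 151.7] 8.7 [138. 126. 115.]
[226. 228.] 133 [477.1 198.7 114.7] [477.7 198. ] 9.8 [ 23. 182. 166.]
[208. 243.] 145 [488.2 246.3 114.4] [488.3 245.5] 9.1 [103. 147. 155.]
[191. 258.] 158 [496.2 293.  114.5] [496.9 291.5] 8.8 [ 68. 147.  98.]
```

View pics/s9.png

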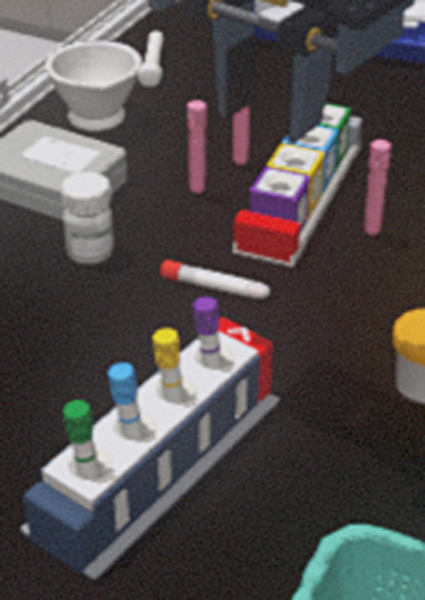

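All four tubes stand home in the right order from the red nose: purple, yellow, blue, green. Cap tops read about 114 mm, which is home height, and the tubes lean only slightly. The holders are empty, the pink look-alikes are untouched and the gripper is clear, so I hand in.

```bash
python3 -c "
from h import *
print(ticket.job_done())"
```

```text
the job is handed in; nothing more can be done
None
```

The job is handed in: purple, yellow, blue and green stand home in carrier wells 1 to 4 counted from the red nose, all released, finished at about 41 s of the 128 s limit; no verdict was returned.

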